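# Take the scanner from its cradle and aim it at the carton's barcode

### The job

Draw the cordless barcode scanner up out of its cradle, carry it over the carton and tip it from looking ahead to looking steeply down (within about 25 degrees of straight down) at the barcode label, with the long side of its window along the row of bars. Aim its beam at the middle of the barcode from about a hand's breadth (10 cm) away, and finish while still holding the scanner there, raised and steady, without putting it down or letting go. Do not let the scanner touch the carton, and leave the other things on the desk standing where they are.

Things in the scene. Friction and masses are not known exactly. Their poses are not given: they have to be found in the camera images.
- scanner: Loose cordless pistol-grip barcode scanner, grey and black, 0.18 to 0.32 kg, standing handle down in the cradle. Origin: middle of the handle's foot. Axes in the cradle: z up, y sideways, front (window) to -x, roughly to the robot. Handle 36 (x) by 32 (y) by 112 mm, running up from the origin along (-0.5, 0, 0.87). The head on top of it dips 20 to 23 degrees below level to the front
- scanner_head (a point): Middle of the scanner's head, where to grip. Axes: z forward along the beam, y sideways, x up across the head. Flat sides 48 mm apart (y), 40 mm high (x), from 38 mm ahead of this point to 30 mm behind (z); ahead of them a black hood, 64 (y) by 46 mm, ends at the window. Can be gripped across the flats from above upright or leaning to either end. About 0.15 m above the desk while in the cradle
- scanner_window (a point): Middle of the scanner's window, 64.5 mm ahead of scanner_head on the beam. Axes as scanner_head: z points out along the beam, y along the long side of the window (50 mm). While in the cradle the beam is 67 to 70 degrees off straight down (the scanner settles up to 3 degrees forward in the pocket)
- cradle: Black charging cradle, fixed. Origin: on the desk. Base x -56 to +80, y +-50, 18 mm high; front faces -x. Its pocket for the handle leans along (-0.5, 0, 0.87), is 55 mm deep with 1 to 2 mm clearance, floor middle at (46, 0, 42) mm. The scanner stands loose in it, no latch: draw it out more than 55 mm along that direction before turning it.
- cradle_mouth (a point): Middle of the pocket's mouth, at (18.5, 0, 90) mm of the cradle
- carton: Closed brown cardboard carton, fixed, 200 (x) by 230 (y) by 75 mm high, packing tape along its middle. Origin: middle of its underside on the desk. A small plain white label without bars (32 by 70 mm) is also stuck near its -x edge: not the one to read
- label: White barcode label lying flat on the carton's top, anywhere on its middle and far part, 50 (x) by 96 (y) mm, 1 mm thick, with black bars 32 mm long (x) in a row along y about 75 mm long. Origin: its middle, on the carton's top, 75 mm above the desk; z up. Its two ways round (half a turn about z) are equally good
- pen_pot: Bystander: dark steel pot of pens and scissors, 72 mm across, pens up to 165 mm high, beside the cradle. Origin: middle of its underside
- tape_roll: Bystander: roll of clear tape lying flat, 96 mm across, 48 mm high, beside the cradle. Origin: middle of its underside
- green_bottle: Bystander: green glass bottle, 68 mm across, 235 mm high, behind. Origin: middle of its underside
- spray_can: Bystander: aluminium spray can, 66 mm across, 191 mm high, behind. Origin: middle of its underside
- white_jar: Bystander: white jar, 80 mm across, 110 mm high, behind. Origin: middle of its underside
- phone: Bystander: cordless telephone in its charger, 85 by 80 mm, 170 mm high, behind. Origin: middle of its underside
- stapler: Bystander: black and steel stapler, 150 by 36 mm, 55 mm high, to the left side. Origin: middle of its underside
Things that resemble listed ones, but are neither listed nor needed, are in the scene too. Leave any orange look-alike of the scanner alone.

How it is judged (in metres and radians):
On the way:
1. the scanner is held by the fingers and drawn clear of the cradle's pocket (contact force between scanner and the fingers above 1 N and contact force between scanner and cradle below 0.1 N and height (world z) of scanner above 0.105 m), for 0.2 s.
At the end, for the whole second after the job is handed in: Held by the fingers, handle's foot over 105 mm high, clear of cradle and carton, steady; beam within 35 deg of down, window 60 to 170 mm from the label's middle, aimed within 18 mm each way, window's long side within 20 deg of the row of bars; bystanders left within 40 mm (all of step 1 and angle between the z axis of scanner_window and the z axis of label, either way round below 0.61 rad and angle between the y axis of scanner_window and the y axis of label, either way round below 0.35 rad and z of label in the frame of scanner_window between 0.06 and 0.17 m and x of label in the frame of scanner_window between -0.018 and 0.018 m and y of label in the frame of scanner_window between -0.018 and 0.018 m and height (world z) of scanner_window above 0.12 m and contact force between scanner and carton below 0.1 N and linear speed of scanner below 0.03 m/s and angular speed of scanner below 0.2 rad/s and not (distance of any of pen_pot, tape_roll, green_bottle, spray_can, white_jar, phone, stapler from where it was at the start of the episode above 0.04 m or angle between any of pen_pot, tape_roll, green_bottle, spray_can, white_jar, phone, stapler's own z axis and vertical above 0.4 rad)); the arm keeps its last pose, push and grip.
It fails at once if a bystander is pushed more than 40 mm away or tipped over (distance of any of pen_pot, tape_roll, green_bottle, spray_can, white_jar, phone, stapler from where it was at the start of the episode above 0.04 m or angle between any of pen_pot, tape_roll, green_bottle, spray_can, white_jar, phone, stapler's own z axis and vertical above 0.4 rad).
It fails at once if the scanner is pressed or knocked against the carton (more than 2 N) (contact force between scanner and carton above 2 N).
It also fails if it takes over 42 s, if anything falls off the work surface, if the arm or the gripper's body presses on something with over 40 N, if the wrist force passes 120 N, or if a joint passes its speed limit or range.

### The arm

A 6-joint arm with a two-finger parallel gripper is mounted at the origin on the work surface. World frame = base frame: x ahead of the robot, y to its left, z up, the work surface at z = 0. Lengths are in m, angles in degrees, forces in N, time in s.
With the tool pointing down it reaches from about 0.4 to 0.825 m from the base axis. Payload 7 kg.
Tool frame: the origin (TCP) lies at the very end of the fingers, on their centre line; the grasp point (between the pads) lies 19 mm behind it; z points along the fingers, y is the line along which they close (so a half turn about z gives the same grasp; the last joint's range is limited). The gripper opens to 88 mm and grips with 3 to 60 N. Pads are 19 mm wide; open, the fingers measure 130 mm over their backs; the gripper's body (78 mm by 193 mm) begins 47 mm behind the grasp point.
Start: joints at [-56.431, 20.546, 0.682, 0, -70.136, -16.507], TCP at [0.198, -0.645, 0.227] pointing down, gripper open.
Joint ranges: [-176.03, 176.03], [-82.01, 121.73], [-58.28, 71.71], [-173.87, 95.51], [-174.79, -0.11], [-173.66, 173.66]. Speed limits (degrees/s): [136.94, 136.94, 172.46, 180, 180, 180].

### API

Orientations are given as [roll, pitch, yaw] about the fixed x, y, z axes, in that order (R = Rz(yaw) Ry(pitch) Rx(roll)).
In Python, from plant import ctrl gives the robot as it stands.
- The arm moves only by the tool carry_out, never from a script. Its argument "deltas" is a list that holds one entry, the list of rows, each a list of 5 numbers: the shift along the tool's x, y, z scaled (see below), then the turn about the tool's z scaled (see below), then the opening, from -1 (shut) to 1 (fully open). A call has 1 to 5 rows; each row is the pose to reach, as a shift and turn from the pose commanded when the call began, along the tool's axes at that moment, turning the shorter way round; what a row does not reach only later rows make up. The controller multiplies each number of a shift by 20 cm and each number of a turn by 2 pi rad. A row lasts 1/10 s, in which the tool goes at most 50 mm and 8.59 degrees, less where a joint would pass 70% of its speed; a pose out of reach is approached as far as the arm can. A call with a number of a shift or a turn outside -1 to 1 is refused whole. A call with a gripper value outside its range is refused whole. The fingers move at their own pace and stop on an object; the grip force is fixed at half the most. Time passes only in rows, so rows that repeat a pose let the fingers close. It gives the time, the measured TCP pose, the force, the opening and the grip force at its end, in the units of the state.
- ctrl.get_obs(): the state, without advancing time (a new reading comes with each control period).
- ctrl.snapshot(name): name is "scene" or "side" or "wrist"; returns a dict with "color" (420x560x3 uint8, red, green, blue), "camera_matrix" (3x3 intrinsics, pixels), "R" (3x3) and "t" (3): a world point X has camera coordinates R X + t. Camera axes: x right, y down, z forward; pixel columns grow to the right and rows downward; lengths in m; the calibration is good to about 2 mm. A picture is of the moment at which its call begins. There is no depth.
- ctrl.close_job(): hands the job in; it is judged then, once.
Trained networks look in a picture, given as the dict that the camera call returned (one of the last four; its "shot" number tells which), for a name from the list of things; names that differ only in an ending like _2 or _b are one class to them, and where a whole thing is asked for, a point or a joint stands for the part that bears it (a point fixed in the world has none). Each returns a list of dicts, best first, with "p" (0 to 1); they miss things now and then, are a little off and sometimes report something else, mostly with a low value. They report only what shows in the picture. A call takes as long as a camera call. They do not tell look-alikes from the thing itself.
- ctrl.search_frame(picture, name): "centre" ([column, row] in pixels, amid what is visible of it).
- ctrl.silhouettes(picture, name): "mask" (420x560 bool, what is visible of it) and "centre" ([column, row] in pixels, amid what is visible of it).
- ctrl.spot_point(picture, name): "centre" ([column, row] in pixels: a listed point, or the origin of a listed thing).
The state is a dict: "clock": time; "joint_pos": joint angles; "qvel": joint speeds; "tau": joint torques, N m; "tool_pos": TCP position; "orientation": TCP orientation; "force": force on the tool from outside, world axes, zero at the start; "moment": the same for the moment, N m; "opening": finger opening in m; "gripper_force": force on a finger pad.
Only numpy, scipy, OpenCV 4.12 (cv2) and the standard library are available. Lean on these libraries where they do the work, as an engineer would, in place of code of your own. Each camera call takes 0.05 s, during which the arm holds its last target. There are 200 camera calls.

## Working session

There is one attempt and no reset: what is moved stays moved. The work goes in short steps, Python scripts to look and compute and a tool call to move; the robot and the scene stay as the last step left them, time stands still between calls to the robot, and variables do not carry over. Pictures are saved under pics/ and viewed, at most 10 in all, crops included, and the job is handed in when it is done.

Besides the shell and the picture viewer there is one more tool, called after "Call:" as name(argument=value, ...) on one line, values as JSON. carry_out: Moves the arm, as the interface text tells. Its arguments: {"type":"object","properties":{"deltas":{"type":"array"}},"required":["deltas"]}

```bash
mkdir -p pics && cat > h.py <<'E'
import numpy as np, cv2
from plant import ctrl
def ray(s,uv):
    K,R,t=map(np.array,(s["camera_matrix"],s["R"],s["t"]))
    d=R.T@np.linalg.solve(K,[uv[0],uv[1],1.]); return -R.T@t,d/np.linalg.norm(d)
def onz(s,uv,z):
    c,d=ray(s,uv); return c+d*(z-c[2])/d[2]
def tri(obs):
    A=np.zeros((3,3));b=np.zeros(3);rs=[ray(s,uv) for s,uv in obs]
    for c,d in rs: P=np.eye(3)-np.outer(d,d);A+=P;b+=P@c
    X=np.linalg.solve(A,b); return X,[np.linalg.norm((np.eye(3)-np.outer(d,d))@(X-c)) for c,d in rs]
def proj(s,X):
    p=np.array(s["camera_matrix"])@(np.array(s["R"])@X+np.array(s["t"])); return p[:2]/p[2]
def save(s,n): cv2.imwrite(f"pics/{n}.png",cv2.cvtColor(s["color"],cv2.COLOR_RGB2BGR))
E
python3 - <<'E'
from h import *
np.set_printoptions(precision=4,suppress=True)
S={n:ctrl.snapshot(n) for n in("scene","side")}
im=np.hstack([S[n]["color"] for n in S]); cv2.imwrite("pics/a.png",cv2.resize(cv2.cvtColor(im,cv2.COLOR_RGB2BGR),None,fx=.71,fy=.71,interpolation=cv2.INTER_AREA))
save(S["scene"],"scene0");save(S["side"],"side0")
for n,s in S.items():
    print(n,ray(s,(280,210)))
    for k in("scanner","scanner_head","scanner_window","cradle_mouth","cradle","label"):
        print(k,[(np.round(d["centre"]),round(d["p"],2)) for d in ctrl.spot_point(s,k)[:3]])
print(ctrl.get_obs())
E
```

```text
scene (array([ 1.4955, -0.5644,  1.0629]), array([-0.6524,  0.449 , -0.6106]))
scanner [(array([198., 226.]), 0.91), (array([307., 227.]), 0.7), (array([266., 186.]), 0.62)]
scanner_head [(array([294., 194.]), 0.87), (array([162., 236.]), 0.72), (array([363., 230.]), 0.71)]
scanner_window [(array([161., 242.]), 0.88), (array([347., 229.]), 0.85), (array([276., 192.]), 0.83)]
cradle_mouth [(array([299., 213.]), 0.69)]
cradle [(array([294., 235.]), 0.66)]
label [(array([193., 279.]), 0.63)]
side (array([-0.4042,  0.9766,  1.0429]), array([ 0.5983, -0.5388, -0.5931]))
scanner [(array([172., 241.]), 0.73), (array([372., 233.]), 0.66), (array([324., 299.]), 0.65)]
scanner_head [(array([279., 217.]), 0.91), (array([285., 284.]), 0.81), (array([207., 248.]), 0.65)]
scanner_window [(array([271., 291.]), 0.96), (array([298., 229.]), 0.7), (array([218., 242.]), 0.66)]
cradle_mouth [(array([266., 230.]), 0.61)]
cradle [(array([273., 251.]), 0.6)]
label [(array([342., 171.]), 0.71)]
{'clock': 0.7, 'joint_pos': array([-56.4293,  20.5428,   0.6802,  -0.0017, -70.1353, -16.5059]), 'qvel': array([-0.1045, -0.0034,  0.0434, -0.096 , -0.055 ,  0.0439]), 'tau': array([ -0.0035, -58.2162,  29.3247,   7.0011,   0.0127,  -0.    ]), 'tool_pos': array([ 0.198 , -0.6453,  0.2266]), 'orientation': array([-179.9985,    0.0021, -162.9358]), 'force': array([-0.2384,  0.586 , -0.9456]), 'moment': array([-0.0172, -0.0705, -0.031 ]), 'gripper_force': 0.0, 'opening': 0.08779846512534412}
```

View pics/scene0.png

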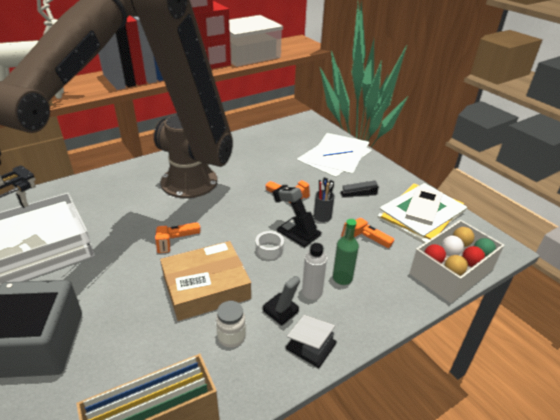

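View pics/side0.png

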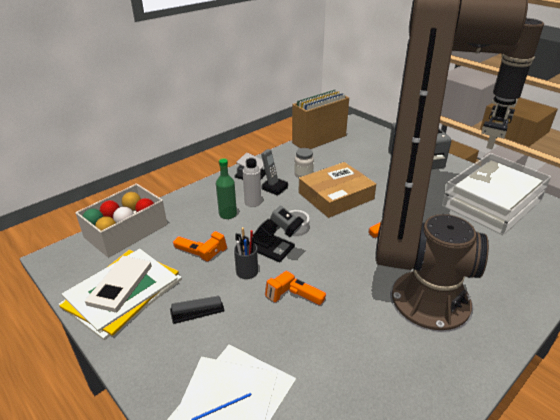

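The real scanner is the grey and black one in the cradle, at scene (295,200) and side (280,220). The orange look-alikes are at scene (178,233), (288,188) and (370,232). The barcode label is at scene (193,281) and side (342,174); the plain label is at scene (215,250).

```bash
python3 - <<'E'
from h import *
np.set_printoptions(precision=4,suppress=True)
S={n:ctrl.snapshot(n) for n in("scene","side")}
ref={"scanner_head":((294,194),(279,217)),"scanner_window":((276,192),(298,229)),"cradle_mouth":((299,213),(266,230)),"cradle":((294,235),(273,251)),"label":((193,279),(342,171)),"carton":((205,285),(337,190)),"pen_pot":((324,215),(246,270)),"tape_roll":((268,247),(298,220)),"white_jar":((230,335),(304,170)),"spray_can":((312,290),(252,200)),"green_bottle":((344,275),(227,210)),"phone":((282,310),(272,185))}
for k,r in ref.items():
    o=[]
    for (n,s),q in zip(S.items(),r):
        c=[d["centre"] for d in ctrl.spot_point(s,k)]
        if c:
            c=min(c,key=lambda c:np.hypot(*(np.array(c)-q)))
            if np.hypot(*(np.array(c)-q))<30:o.append((s,c))
    if len(o)==2: X,e=tri(o);print(k,X,np.array(e))
    else: print(k,len(o),[onz(s,c,0) for s,c in o])
# label yaw from masks
for n,s in S.items():
    for m in ctrl.silhouettes(s,"label")[:2]:
        ys,xs=np.nonzero(m["mask"]); P=np.array([onz(s,(x,y),.076)[:2] for x,y in zip(xs,ys)],np.float32)
        print(n,round(m["p"],2),P.mean(0),cv2.minAreaRect(P))
    for m in ctrl.silhouettes(s,"carton")[:1]: print(n,"carton",m["centre"],m["p"])
a=cv2.resize(S["scene"]["color"][150:290,150:350],None,fx=2,fy=2,interpolation=cv2.INTER_CUBIC)
b=cv2.resize(S["side"]["color"][140:280,220:420],None,fx=2,fy=2,interpolation=cv2.INTER_CUBIC)
cv2.imwrite("pics/crop.png",cv2.cvtColor(np.hstack([a,b]),cv2.COLOR_RGB2BGR))
E
```

```text
scanner_head [0.4634 0.1912 0.153 ] [0.0038 0.0038]
scanner_window [0.41   0.1662 0.1197] [0.0062 0.0062]
cradle_mouth [0.5225 0.1968 0.0928] [0.0084 0.0084]
cradle [ 0.4907  0.1981 -0.0002] [0.0022 0.0022]
label [ 0.5914 -0.2486  0.0831] [0.0033 0.0033]
carton [ 0.5631 -0.1944  0.0003] [0.0021 0.0021]
pen_pot [0.4759 0.328  0.0016] [0.0051 0.0051]
tape_roll [0.5368 0.0576 0.0049] [0.0007 0.0007]
white_jar [ 0.7782 -0.2165 -0.0016] [0.0032 0.0032]
spray_can [ 0.766   0.0641 -0.0028] [0.0009 0.0009]
green_bottle [0.7655 0.1965 0.0084] [0.0048 0.0048]
phone [ 0.7844 -0.051   0.008 ] [0.0024 0.0024]
scene 0.57 [ 0.5939 -0.2487] ((0.5939850807189941, -0.24846312403678894), (0.09635936468839645, 0.05077226832509041), 73.673828125)
scene carton [206.2, 274.5] 0.95
side 0.62 [ 0.5953 -0.2481] ((0.5957918167114258, -0.2486608475446701), (0.1003851592540741, 0.05668364837765694), 73.39498901367188)
side carton [333.4, 189.7] 0.93
```

View pics/crop.png

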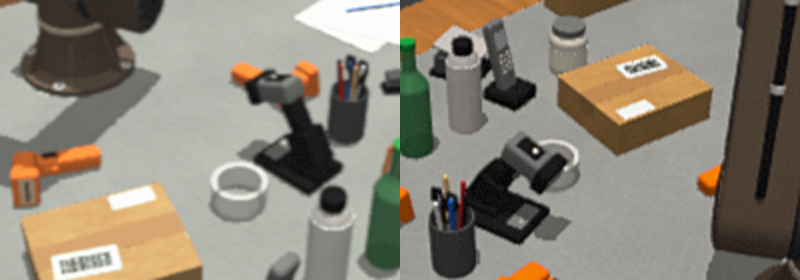

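Call:
carry_out(deltas=[[[-0.985, 0.48, -0.5, 0, 1], [-0.985, 0.48, -0.5, 0, 1], [-0.985, 0.48, -0.5, 0, 1], [-0.985, 0.48, -0.5, 0, 1], [-0.985, 0.48, -0.5, 0, 1]]])

```text
clock: 2.7
tool_pos: [0.3597, -0.4942, 0.3282]
orientation: [-179.9, 0.0, -162.9]
force: [0.9, 0.2, -0.2]
opening: 0.0879
gripper_force: 0.0
```

Call:
carry_out(deltas=[[[-0.915, 0.765, 0, 0, 1], [-0.915, 0.765, 0, 0, 1], [-0.915, 0.765, 0, 0, 1], [-0.915, 0.765, 0, 0, 1], [-0.915, 0.765, 0, 0, 1]]])

```text
clock: 3.2
tool_pos: [0.4893, -0.2933, 0.3269]
orientation: [-180.0, 0.0, -162.9]
force: [0.1, -0.7, 0.0]
opening: 0.0878
gripper_force: 0.0
```

Call:
carry_out(deltas=[[[-0.45, 1, 0, 0, 1], [-0.45, 1, 0, 0, 1], [-0.45, 1, 0, 0, 1], [-0.45, 1, 0, 0, 1], [-0.45, 1, 0, 0, 1]]])

```text
clock: 3.7
tool_pos: [0.5158, -0.0747, 0.3269]
orientation: [180.0, 0.1, -162.8]
force: [0.1, -1.1, 0.2]
opening: 0.0877
gripper_force: 0.0
```

Call:
carry_out(deltas=[[[-0.1, 1, 0, 0, 1], [-0.1, 1, 0, 0, 1], [-0.1, 1, 0, 0, 1], [-0.1, 1, 0, 0, 1], [-0.1, 1, 0, 0, 1]]])

```text
clock: 4.2
tool_pos: [0.475, 0.1235, 0.3267]
orientation: [179.9, 0.1, -162.6]
force: [-0.3, 0.0, 0.2]
opening: 0.0875
gripper_force: 0.0
```

```bash
python3 - <<'E'
from h import *
np.set_printoptions(precision=4,suppress=True)
s=ctrl.snapshot("wrist");save(s,"w1");print(ray(s,(280,210)),ctrl.get_obs()["tool_pos"])
for k,X in dict(head=[.463,.191,.153],window=[.41,.166,.12],mouth=[.5225,.197,.09],cradle=[.49,.198,0]).items(): print(k,proj(s,np.array(X)))
for k in("scanner_head","scanner_window","cradle_mouth","cradle","scanner"):
    print(k,[(np.round(d["centre"]),round(d["p"],2)) for d in ctrl.spot_point(s,k)[:3]])
E
```

```text
(array([0.4065, 0.1017, 0.4853]), array([ 0.2551,  0.0827, -0.9634])) [0.4754 0.1217 0.3267]
head [338.902 199.925]
window [329.4273 146.3989]
mouth [319.4254 230.0246]
cradle [319.4439 194.5338]
scanner_head [(array([422., 119.]), 0.91), (array([334., 198.]), 0.74)]
scanner_window [(array([34.,  6.]), 0.93), (array([335., 141.]), 0.88), (array([365., 296.]), 0.69)]
cradle_mouth [(array([328., 223.]), 0.89), (array([335., 144.]), 0.39)]
cradle [(array([312., 197.]), 0.87)]
scanner [(array([321., 237.]), 0.97), (array([425.,  21.]), 0.73), (array([162.,  13.]), 0.64)]
```

View pics/w1.png

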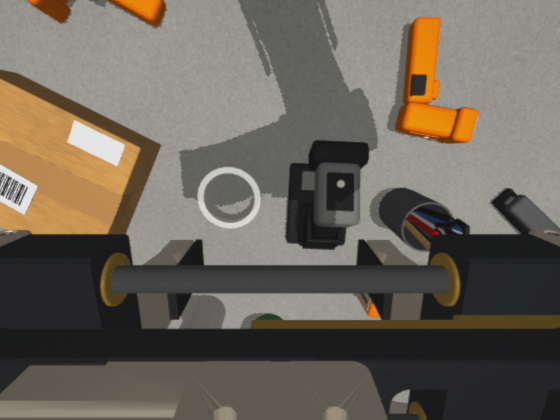

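```bash
python3 - <<'E'
from h import *
np.set_printoptions(precision=4,suppress=True)
S=[ctrl.snapshot(n) for n in("scene","side","wrist")]
R=dict(scanner_head=((294,194),(279,217),(334,198)),scanner_window=((276,192),(298,229),(335,141)),cradle_mouth=((299,213),(266,230),(328,223)),cradle=((294,235),(273,251),(312,197)))
for k,r in R.items():
    X,e=tri(list(zip(S,r)));print(k,X,np.array(e),[proj(s,X) for s in S])
for k,px,z in(("head",(334,198),.152),("win",(335,141),.127),("mouth",(328,223),.09),("cr",(312,197),0)): print(k,onz(S[2],px,z))
m=ctrl.silhouettes(S[2],"cradle")[0]["mask"];print(cv2.minAreaRect(np.argwhere(m)[:,::-1].astype(np.float32)))
m=[m for m in ctrl.silhouettes(S[2],"scanner") if np.hypot(*(np.array(m["centre"])-(335,190)))<40][0]
P=np.argwhere(m["mask"])[:,::-1].astype(np.float32);print(m["centre"],cv2.minAreaRect(P))
for r in range(130,245,6):
    x=P[P[:,1]==r,0]
    if len(x):print(r,x.min(),x.max(),end="; ")
E
```

```text
scanner_head [0.4696 0.1898 0.149 ] [0.0076 0.0033 0.0105] [array([292.0321, 194.9966]), array([280.0274, 216.9459]), array([340.6141, 204.2542])]
scanner_window [0.4042 0.167  0.1275] [0.0023 0.0039 0.0037] [array([276.0923, 192.635 ]), array([299.1453, 228.5587]), array([337.8445, 142.4399])]
cradle_mouth [0.5096 0.2043 0.0848] [0.0088 0.0101 0.0051] [array([301.1151, 214.386 ]), array([268.7865, 228.746 ]), array([331.5504, 222.1928])]
cradle [ 0.501   0.1882 -0.0141] [0.004  0.0057 0.0046] [array([294.569, 235.939]), array([274.4747, 250.2389]), array([314.6779, 197.2912])]
head [0.4643 0.1792 0.152 ]
win [0.4036 0.1634 0.127 ]
mouth [0.5109 0.1986 0.09  ]
cr [0.4992 0.1812 0.    ]
((319.9237976074219, 206.82537841796875), (60.098854064941406, 86.36343383789062), 1.8778774738311768)
[340.3, 185.4] ((343.0, 190.0), (98.0, 60.0), 90.0)
142 319.0 367.0; 148 315.0 373.0; 154 313.0 373.0; 160 313.0 373.0; 166 313.0 369.0; 172 319.0 365.0; 178 320.0 365.0; 184 319.0 366.0; 190 319.0 365.0; 196 319.0 365.0; 202 319.0 365.0; 208 319.0 365.0; 214 318.0 365.0; 220 316.0 364.0; 226 316.0 357.0; 232 316.0 343.0; 238 317.0 337.0;
```

Call:
carry_out(deltas=[[[-0.05, 0.31, 0, 0, 1], [-0.05, 0.31, 0.5, 0, 1], [-0.05, 0.31, 0.5, 0, 1], [-0.05, 0.31, 0.5, 0, 1]]])

```text
clock: 5.15
tool_pos: [0.4639, 0.1793, 0.2208]
orientation: [-179.8, -0.6, -163.0]
force: [-0.4, 0.1, 0.2]
opening: 0.0878
gripper_force: 0.0
```

```bash
python3 - <<'E'
from h import *
np.set_printoptions(precision=4,suppress=True)
s=ctrl.snapshot("wrist");save(s,"w2");o=ctrl.get_obs();print(o["tool_pos"],o["orientation"])
print("tcp px",proj(s,o["tool_pos"]),proj(s,o["tool_pos"]-[0,0,.06]))
for k in("scanner_head","scanner_window","cradle_mouth"):
    print(k,[(np.round(d["centre"]),round(d["p"],2)) for d in ctrl.spot_point(s,k)[:3]])
E
```

```text
[0.4661 0.1799 0.2247] [-179.8423   -0.3198 -162.9269]
tcp px [279.6946 263.0587] [279.865  229.1367]
scanner_head [(array([413., 111.]), 0.86), (array([289., 224.]), 0.69)]
scanner_window [(array([291., 147.]), 0.81), (array([473., 125.]), 0.64)]
cradle_mouth [(array([284., 261.]), 0.52)]
```

View pics/w2.png

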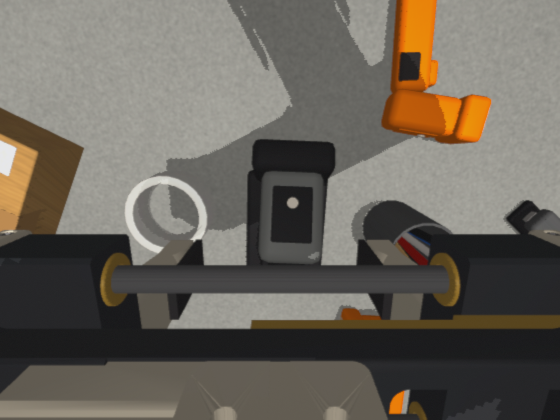

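Call:
carry_out(deltas=[[[0.005, 0.045, 0, 0.006, 1], [0.005, 0.045, 0.23, 0.006, 1], [0.005, 0.045, 0.4, 0.006, 1], [0.005, 0.045, 0.46, 0.006, 1], [0.005, 0.045, 0.46, 0.006, 1]]])

```text
clock: 5.85
tool_pos: [0.4643, 0.1893, 0.1351]
orientation: [-180.0, -0.0, -165.1]
force: [0.3, 0.8, 0.8]
opening: 0.0878
gripper_force: 0.0
```

Call:
carry_out(deltas=[[[0, 0, 0, 0, 1], [0, 0, 0, 0, -1], [0, 0, 0, 0, -1], [0, 0, 0, 0, -1], [0, 0, 0, 0, -1]]])

```text
clock: 6.35
tool_pos: [0.464, 0.1896, 0.135]
orientation: [180.0, 0.0, -165.1]
force: [0.8, -0.2, -0.8]
opening: 0.0609
gripper_force: 0.0
```

Call:
carry_out(deltas=[[[0, 0, 0, 0, -1], [0, 0, 0, 0, -1], [0, 0, 0, 0, -1], [0, 0, 0, 0, -1], [0, 0, 0, 0, -1]]])

```text
clock: 6.85
tool_pos: [0.4638, 0.1893, 0.1347]
orientation: [-180.0, -0.0, -165.1]
force: [0.3, -1.8, 2.2]
opening: 0.0477
gripper_force: 30.0
```

Call:
carry_out(deltas=[[[0.04, 0, -0.07, 0, -1], [0.08, 0, -0.14, 0, -1], [0.12, 0, -0.208, 0, -1], [0.16, 0, -0.277, 0, -1], [0.175, 0, -0.305, 0, -1]]])

```text
clock: 7.35
tool_pos: [0.4296, 0.1806, 0.1963]
orientation: [179.9, 0.0, -165.1]
force: [-0.6, -0.3, -3.6]
opening: 0.048
gripper_force: 29.9
```

Call:
carry_out(deltas=[[[0, 0, 0, 0, -1], [0, 0, 0, 0, -1], [0, 0, 0, 0, -1]]])

```text
clock: 7.65
tool_pos: [0.4298, 0.1803, 0.1947]
orientation: [-180.0, -0.1, -165.1]
force: [0.4, -0.4, -3.5]
opening: 0.0476
gripper_force: 29.9
```

```bash
python3 - <<'E'
from h import *
np.set_printoptions(precision=4,suppress=True)
S=[ctrl.snapshot(n) for n in("scene","side")]
o=ctrl.get_obs();T=o["tool_pos"];g=T+[0,0,.019];print(T,o["opening"],o["gripper_force"],o["force"],o["moment"])
ims=[]
for s in S:
    u=proj(s,g);print("grasp px",u)
    for k in("scanner","scanner_head","scanner_window","cradle_mouth"):
        print(k,[(np.round(d["centre"]),round(d["p"],2)) for d in ctrl.spot_point(s,k) if np.hypot(*(d["centre"]-u))<70])
    x,y=map(int,u);ims.append(cv2.resize(s["color"][y-60:y+80,x-65:x+65],None,fx=3,fy=3,interpolation=cv2.INTER_CUBIC))
cv2.imwrite("pics/c3.png",cv2.cvtColor(np.hstack(ims),cv2.COLOR_RGB2BGR))
E
```

```text
[0.4299 0.1803 0.1948] 0.047875770013445215 29.93406593799591 [ 0.701   0.2735 -2.7268] [-0.052  -0.0086  0.0187]
grasp px [284.0106 174.6224]
scanner [(array([301., 211.]), 0.79), (array([270., 186.]), 0.63)]
scanner_head [(array([284., 175.]), 0.84), (array([293., 194.]), 0.8)]
scanner_window [(array([305., 186.]), 0.74), (array([268., 174.]), 0.73)]
cradle_mouth [(array([300., 215.]), 0.94)]
grasp px [290.8391 204.7293]
scanner [(array([274., 223.]), 0.71)]
scanner_head [(array([290., 204.]), 0.96), (array([272., 183.]), 0.29)]
scanner_window [(array([309., 218.]), 0.97)]
cradle_mouth [(array([268., 230.]), 0.93), (array([299., 229.]), 0.74), (array([290., 203.]), 0.6)]
```

View pics/c3.png

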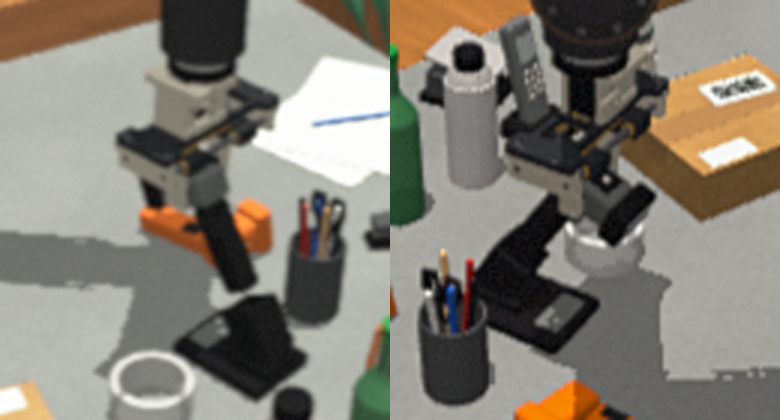

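Call:
carry_out(deltas=[[[-0.02, 0, 0.035, 0, -1], [-0.04, 0, 0.07, 0, -1], [-0.055, 0, 0.095, 0, -1], [-0.067, 0, 0.117, 0, -1], [-0.067, 0, 0.117, 0, -1]]])

```text
clock: 8.65
tool_pos: [0.4429, 0.1837, 0.1711]
orientation: [-180.0, -0.1, -165.1]
force: [0.7, 0.4, -3.1]
opening: 0.0481
gripper_force: 30.0
```

Call:
carry_out(deltas=[[[0.046, 0, 0.02, 0, -1], [0.0925, 0, 0.044, 0, -1], [0.135, 0, 0.072, 0, -1], [0.175, 0, 0.1025, 0, -1], [0.175, 0, 0.1025, 0, -1]]])

```text
clock: 9.15
tool_pos: [0.4075, 0.1743, 0.1511]
orientation: [180.0, -0.1, -165.1]
force: [0.8, 0.9, -2.6]
opening: 0.0479
gripper_force: 30.0
```

```bash
cat >> h.py <<'E'
def pose(names=("scene","side"),save_as=None,r=75):
    o=ctrl.get_obs();g=o["tool_pos"]+[0,0,.019];S=[ctrl.snapshot(n) for n in names];ims=[]
    for s in S:
        u=proj(s,g);L={}
        for k in("scanner","scanner_head","scanner_window"):
            L[k]=[(np.round(d["centre"]).astype(int).tolist(),round(d["p"],2)) for d in ctrl.spot_point(s,k) if np.hypot(*(d["centre"]-u))<r]
        print("grasp",u.round(1),L)
        x,y=map(int,u);y=max(y,60);ims.append(cv2.resize(s["color"][y-60:y+80,x-65:x+65],(390,420),interpolation=cv2.INTER_CUBIC))
    if save_as: cv2.imwrite(f"pics/{save_as}.png",cv2.cvtColor(np.hstack(ims),cv2.COLOR_RGB2BGR))
    print(o["tool_pos"],o["orientation"],o["force"],o["moment"]);return S,o
E
python3 - <<'E'
from h import *
pose(save_as="c4")
E
```

```text
grasp [278.6 182.6] {'scanner': [([301, 215], 0.81), ([270, 185], 0.55)], 'scanner_head': [([280, 182], 0.97), ([291, 194], 0.7)], 'scanner_window': [([267, 189], 0.73), ([309, 184], 0.69)]}
grasp [297.  218.4] {'scanner': [([272, 226], 0.94), ([369, 234], 0.58), ([337, 197], 0.36)], 'scanner_head': [([294, 217], 0.84), ([285, 282], 0.77)], 'scanner_window': [([310, 235], 0.67)]}
[0.40750789 0.17432385 0.15110963] [ 1.79991901e+02 -5.44129995e-02 -1.65067093e+02] [ 0.8354005   0.89709086 -2.60168682] [ 0.16320843 -0.17898138  0.01757406]
```

View pics/c4.png

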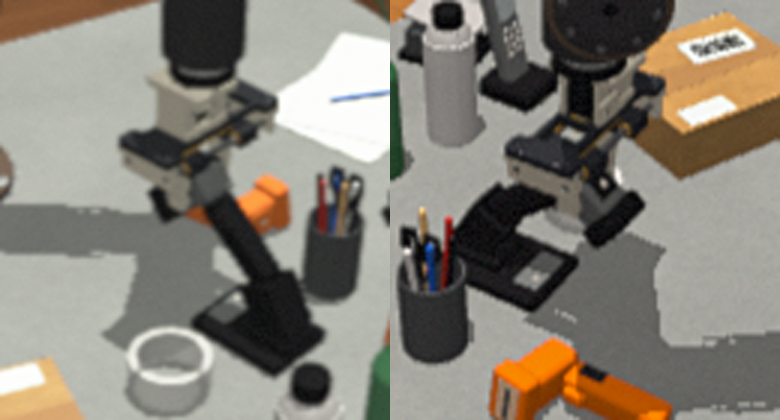

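Call:
carry_out(deltas=[[[0.036, 0, 0.035, 0, -1], [0.0715, 0, 0.073, 0, -1], [0.1, 0, 0.114, 0, -1], [0.129, 0, 0.1575, 0, -1], [0.129, 0, 0.1575, 0, -1]]])

```text
clock: 10.05
tool_pos: [0.3828, 0.1675, 0.1189]
orientation: [-180.0, -0.1, -165.1]
force: [0.9, -0.0, -1.2]
opening: 0.0476
gripper_force: 30.0
```

Call:
carry_out(deltas=[[[0.022, 0, 0.045, 0, -1], [0.043, 0, 0.093, 0, -1], [0.05, 0, 0.12, 0, -1], [0.05, 0, 0.12, 0, -1]]])

```text
clock: 10.45
tool_pos: [0.3736, 0.165, 0.0951]
orientation: [-179.9, -0.1, -165.1]
force: [0.4, 0.9, -3.0]
opening: 0.0481
gripper_force: 30.0
```

```bash
python3 - <<'E'
from h import *
pose(save_as="c5")
E
```

```text
grasp [271.  191.6] {'scanner': [([299, 211], 0.55)], 'scanner_head': [([295, 194], 0.77)], 'scanner_window': [([264, 201], 0.82), ([304, 188], 0.54)]}
grasp [306.2 236.1] {'scanner': [([274, 223], 0.92), ([321, 302], 0.76), ([372, 232], 0.62)], 'scanner_head': [([284, 281], 0.7), ([299, 232], 0.67)], 'scanner_window': [([313, 251], 0.8), ([269, 293], 0.66)]}
[0.3736206  0.16503548 0.0951047 ] [-1.79939888e+02 -1.17435399e-01 -1.65096162e+02] [ 0.44677626  0.90788141 -2.96721422] [ 0.03771436 -0.03059687  0.00706292]
```

View pics/c5.png

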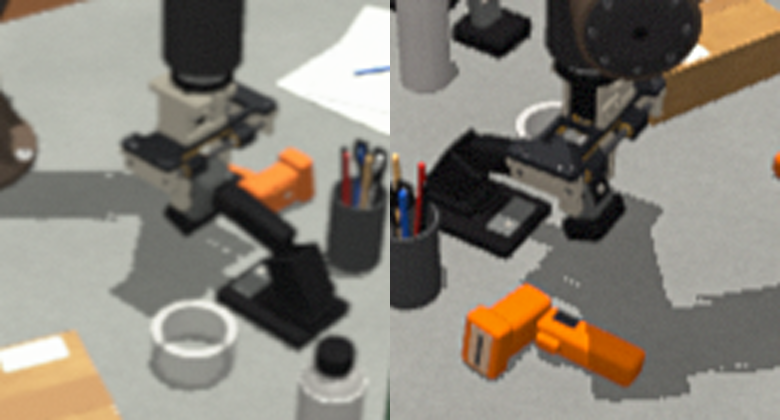

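Call:
carry_out(deltas=[[[0, 0, -0.1, 0, -1], [0, 0, -0.3, 0, -1], [0, 0, -0.5, 0, -1], [0, 0, -0.7, 0, -1], [0, 0, -0.8, 0, -1]]])

```text
clock: 11.35
tool_pos: [0.3754, 0.1662, 0.2598]
orientation: [179.9, 0.2, -165.1]
force: [-0.2, 0.2, -2.7]
opening: 0.0477
gripper_force: 30.0
```

Call:
carry_out(deltas=[[[0, 0, 0, 0, -1], [0, 0, 0, 0, -1], [0, 0, 0, 0, -1]]])

```text
clock: 11.65
tool_pos: [0.3737, 0.1651, 0.2547]
orientation: [-179.9, -0.1, -165.1]
force: [0.1, -0.5, -2.7]
opening: 0.0481
gripper_force: 30.0
```

```bash
python3 - <<'E'
from h import *
np.set_printoptions(precision=4,suppress=True)
S,o=pose()
g=o["tool_pos"]+[0,0,.019]
def best(s,k):
    u=proj(s,g);c=[d for d in ctrl.spot_point(s,k) if np.hypot(*(d["centre"]-u))<45 and np.hypot(*(d["centre"]-u))>8]
    return max(c,key=lambda d:d["p"])["centre"] if c else None
for k in("scanner","scanner_window"):
    p=[best(s,k) for s in S];print(k,p)
    if all(q is not None for q in p):
        X,e=tri(list(zip(S,p)));d=X-g;f=np.array([np.cos(np.radians(-165.1)),np.sin(np.radians(-165.1)),0])
        print(X,np.array(e),"rel fwd,down",d@f,-d[2],np.linalg.norm(d),"deg off down",np.degrees(np.arctan2(d@f,-d[2])))
E
```

```text
grasp [271.7 153.3] {'scanner': [([304, 174], 0.91), ([271, 185], 0.72)], 'scanner_head': [([273, 152], 0.8), ([293, 194], 0.69)], 'scanner_window': [([266, 167], 0.94), ([304, 187], 0.75)]}
grasp [307.8 194.4] {'scanner': [([370, 231], 0.78), ([271, 184], 0.76), ([303, 191], 0.3)], 'scanner_head': [([304, 193], 0.66)], 'scanner_window': [([312, 209], 0.85)]}
[0.3737 0.1651 0.2547] [-179.9427   -0.1373 -165.1141] [ 0.0969 -0.5479 -2.7289] [ 0.0037  0.1041 -0.0582]
scanner [[303.8, 174.4], [271.4, 183.5]]
[0.513  0.1937 0.2575] [0.0056 0.0056] rel fwd,down -0.1419344758423643 0.016153913457606528 0.1430807918391228 deg off down -83.5069649146472
scanner_window [[266.4, 167.4], [312.1, 209.2]]
[0.3655 0.1508 0.2171] [0.0011 0.0011] rel fwd,down 0.011666231817654438 0.05656583525712511 0.058921763040072704 deg off down 11.653382289393294
```

Call:
carry_out(deltas=[[[-0.02, -0.13, -0.1, 0, -1], [-0.05, -0.33, -0.2, 0, -1], [-0.08, -0.55, -0.25, 0, -1], [-0.11, -0.77, -0.25, 0, -1], [-0.12, -0.91, -0.25, 0, -1]]])

```text
clock: 12.75
tool_pos: [0.4453, -0.0062, 0.3066]
orientation: [-180.0, 0.1, -165.1]
force: [0.6, 0.7, -3.2]
opening: 0.048
gripper_force: 30.0
```

Call:
carry_out(deltas=[[[-0.06, -0.2, 0, 0.018, -1], [-0.12, -0.4, 0, 0.036, -1], [-0.18, -0.6, 0, 0.054, -1], [-0.24, -0.8, 0, 0.072, -1], [-0.278, -0.9, 0, 0.087, -1]]])

```text
clock: 13.25
tool_pos: [0.5456, -0.1664, 0.3053]
orientation: [-180.0, -0.1, 163.2]
force: [-0.2, 0.5, -3.0]
opening: 0.0476
gripper_force: 30.0
```

Call:
carry_out(deltas=[[[-0.13, -0.08, 0, 0, -1], [-0.28, -0.17, 0.05, 0, -1], [-0.42, -0.26, 0.15, 0, -1], [-0.546, -0.33, 0.23, 0, -1], [-0.546, -0.33, 0.25, 0, -1]]])

```text
clock: 13.75
tool_pos: [0.6312, -0.2599, 0.2515]
orientation: [-180.0, -0.3, 163.5]
force: [-0.5, 0.6, -4.1]
opening: 0.0483
gripper_force: 30.0
```

```bash
python3 - <<'E'
from h import *
np.set_printoptions(precision=4,suppress=True)
S,o=pose(("scene","side","wrist"),save_as="c6")
g=o["tool_pos"]+[0,0,.019]
s=S[2];print("wrist label",[(d["centre"],d["p"]) for d in ctrl.spot_point(s,"label")]);save(s,"w6")
E
```

```text
grasp [187.7 240.1] {'scanner': [([198, 286], 0.79), ([200, 226], 0.77)], 'scanner_head': [([162, 237], 0.89)], 'scanner_window': [([186, 252], 0.67), ([164, 242], 0.55)]}
grasp [338.9 124.3] {'scanner': [([322, 114], 0.79)], 'scanner_head': [([336, 120], 0.72)], 'scanner_window': [([342, 140], 0.63), ([335, 196], 0.4), ([321, 112], 0.38)]}
grasp [278.7 271.9] {'scanner': [], 'scanner_head': [([279, 286], 0.57)], 'scanner_window': [([279, 208], 0.62)]}
[ 0.6312 -0.2599  0.2515] [-179.9541   -0.3152  163.4567] [-0.4943  0.6029 -4.087 ] [0.0793 0.1866 0.0039]
wrist label [([280.9, 159.3], 0.94)]
```

View pics/w6.png

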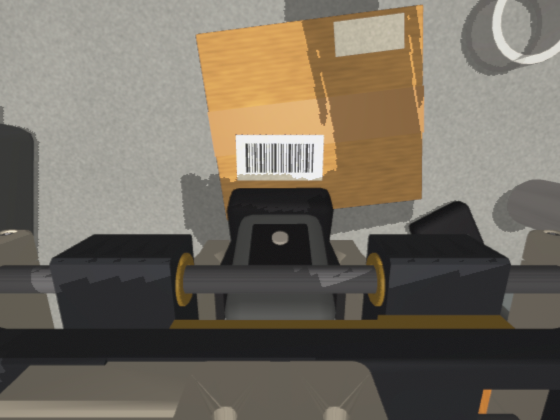

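```bash
python3 - <<'E'
from h import *
np.set_printoptions(precision=4,suppress=True)
S=[ctrl.snapshot(n) for n in("scene","side","wrist")];o=ctrl.get_obs();g=o["tool_pos"]+[0,0,.019];yw=np.radians(o["orientation"][2]);f=np.array([np.cos(yw),np.sin(yw),0]);l=np.array([np.sin(yw),-np.cos(yw),0])
L=onz(S[2],(279.5,157),.076);print("label from wrist",L, "scene",onz(S[0],(193,281),.076))
near=lambda s,k,q:min((d["centre"] for d in ctrl.spot_point(s,k)),key=lambda c:np.hypot(*(np.array(c)-q)))
for k,q in dict(scanner_window=((186,252),(342,140),(279,208)),scanner=((198,286),(322,114)),scanner_head=(None,(336,120),(279,286))).items():
    ob=[(s,near(s,k,c)) for s,c in zip(S,q) if c];X,e=tri(ob);d=X-g
    print(k,X,np.array(e),"fwd,lat,down",d@f,d@l,-d[2],[np.round(c) for _,c in ob])
print("label rel g",(L-g)@f,(L-g)@l,g[2]-L[2],g)
m=ctrl.silhouettes(S[2],"label")[0]["mask"];P=np.array([onz(S[2],(x,y),.076)[:2] for y,x in np.argwhere(m)],np.float32);print(cv2.minAreaRect(P))
# model: head at g, beam tilt th; project hood corners in wrist/scene/side
for th in(8,12,16,20):
    t=np.radians(th);b=np.sin(t)*f-np.cos(t)*np.array([0,0,1]);u=np.cos(t)*f+np.sin(t)*np.array([0,0,1]);w=g+.0645*b
    print(th,"top hood front edge wrist",proj(S[2],w+.023*u-.032*l),proj(S[2],w+.023*u+.032*l),"win",[proj(s,w).round(1) for s in S],"foot",[proj(s,g-.0645*0*b+0.143*(-np.sin(np.radians(98.5-th-0))*f-np.cos(np.radians(98.5-th))*np.array([0,0,1]))).round(1) for s in S[:2]])
E
```

```text
label from wrist [ 0.5927 -0.2475  0.076 ] scene [ 0.5946 -0.2472  0.076 ]
scanner_window [ 0.6108 -0.2574  0.2211] [0.001  0.0038 0.0041] fwd,lat,down 0.019145873726993664 -0.005189358530179592 0.05417672266332382 [array([187., 250.]), array([342., 138.]), array([279., 210.])]
scanner [ 0.6863 -0.2546  0.307 ] [0.0233 0.0233] fwd,lat,down -0.052545836151922126 0.01883508896358026 -0.031719825463354 [array([188., 238.]), array([322., 113.])]
scanner_head [ 0.6395 -0.2581  0.283 ] [0.0058 0.0058] fwd,lat,down -0.008630955945854028 0.0022509968658510075 -0.0077913633404893545 [array([336., 120.]), array([278., 286.])]
label rel g 0.03929436697650822 -0.0008402847710866215 0.19923523704394247 [ 0.6306 -0.2578  0.2752]
((0.5917424559593201, -0.24838165938854218), (0.09630963951349258, 0.04885158687829971), 73.5980453491211)
8 top hood front edge wrist [233.7997 187.6499] [327.6365 187.6701] win [array([190. , 253.9]), array([338.8, 139.4]), array([280.7, 218.2])] foot [array([196.4, 276.3]), array([320., 109.])]
12 top hood front edge wrist [233.0324 182.2452] [328.4463 182.2671] win [array([189.8, 252.6]), array([339.4, 139.7]), array([280.7, 212.5])] foot [array([196.8, 279.1]), array([319.9, 111.3])]
16 top hood front edge wrist [232.184  176.9882] [329.3415 177.0118] win [array([189.5, 251.3]), array([340. , 139.9]), array([280.7, 207. ])] foot [array([197.1, 281.7]), array([319.9, 113.7])]
20 top hood front edge wrist [231.2512 171.8955] [330.3253 171.9209] win [array([189.2, 249.9]), array([340.6, 140.1]), array([280.7, 201.5])] foot [array([197.3, 284. ]), array([320. , 116.1])]
```

Call:
carry_out(deltas=[[[-0.02, 0, 0.06, 0, -1], [-0.035, 0, 0.13, 0, -1], [-0.035, 0, 0.2, 0, -1], [-0.035, 0, 0.27, 0, -1], [-0.035, 0, 0.295, 0, -1]]])

```text
clock: 15.45
tool_pos: [0.6361, -0.2595, 0.1941]
orientation: [-180.0, -0.2, 163.6]
force: [-0.4, 0.1, -3.0]
opening: 0.0481
gripper_force: 30.0
```

Call:
carry_out(deltas=[[[0, 0, 0, 0, -1], [0, 0, 0, 0, -1], [0, 0, 0, 0, -1]]])

```text
clock: 15.75
tool_pos: [0.6378, -0.2599, 0.1981]
orientation: [180.0, 0.1, 163.6]
force: [-0.2, -1.1, -3.2]
opening: 0.0478
gripper_force: 30.0
```

```bash
cat > fit.py <<'E'
from h import *
from scipy.optimize import least_squares
np.set_printoptions(precision=4,suppress=True)
N=("scene","side","wrist");acc=[]
for _ in range(3):
    S=[ctrl.snapshot(n) for n in N];o=ctrl.get_obs();g=o["tool_pos"]+[0,0,.019];yw=np.radians(o["orientation"][2])
    f=np.array([np.cos(yw),np.sin(yw),0]);l=np.array([np.sin(yw),-np.cos(yw),0]);z=np.array([0,0,1.])
    def model(p):
        a,c,lat,t,D,dl=p;b=np.sin(t)*f-np.cos(t)*z;u=np.cos(t)*f+np.sin(t)*z;h=g+a*f+c*z+lat*l
        return dict(scanner_head=h,scanner_window=h+.0645*b,scanner=h+D*(np.cos(dl)*b-np.sin(dl)*u))
    M=model([0,0,0,np.radians(18),.127,np.radians(100)])
    for s in S:
        for k in M:
            c=[d["centre"] for d in ctrl.spot_point(s,k) if np.hypot(*(d["centre"]-proj(s,M[k])))<16]
            if c: acc.append((s,k,np.array(min(c,key=lambda c:np.hypot(*(c-proj(s,M[k])))))))
def res(p):
    m=model(p);r=np.concatenate([(proj(s,m[k])-c)/3 for s,k,c in acc])
    return np.r_[r,np.array(p[:3])/[.008,.008,.003],(p[4]-.127)/.006,(p[5]-np.radians(100))/np.radians(3)]
q=least_squares(res,[0,0,0,.3,.127,1.745],loss="soft_l1");p=q.x
print("fit off",p[:3],"theta",np.degrees(p[3]),p[4],np.degrees(p[5]))
m=model(p)
for s,k,c in acc[-8:]: print(k,c.round(1),proj(s,m[k]).round(1))
L=np.array([.5932,-.2478,.076]);w=m["scanner_window"]
for t in np.radians([12,16,20,24,28]).tolist()+[p[3]]:
    b=np.sin(t)*f-np.cos(t)*z;u=np.cos(t)*f+np.sin(t)*z;d=L-w;print(round(np.degrees(t),1),"z,x,y",d@b,d@u,d@l)
print("win",w,"g",g,o["force"],o["opening"])
save(S[1],"side7");save(S[0],"scene7")
x,y=proj(S[0],g).astype(int);A=S[0]["color"][y-40:y+60,x-60:x+60];x,y=proj(S[1],g).astype(int);B=S[1]["color"][y-40:y+60,x-60:x+60]
cv2.imwrite("pics/c7.png",cv2.cvtColor(cv2.resize(np.hstack([A,B]),(800,333),interpolation=cv2.INTER_CUBIC),cv2.COLOR_RGB2BGR))
E
python3 fit.py
```

```text
fit off [-0.0088 -0.0012 -0.0016] theta 22.40506058205737 0.1276541177473277 99.95083287770917
scanner_head [275.9 284.9] [278.1 285.8]
scanner_window [279.1 210.6] [278.5 210.3]
scanner_head [192.3 258.8] [190.6 259.2]
scanner_window [188.3 269.5] [191.3 268.7]
scanner [202.5 297.3] [198.7 300.6]
scanner_head [332.2 137.3] [335.8 135.8]
scanner_window [339.5 149.3] [338.1 152. ]
scanner_window [278.7 210.7] [278.5 210.2]
12.0 z,x,y 0.08380618883143905 0.012853251771337715 0.0006554569664666924
16.0 z,x,y 0.08449863868724393 0.006975917685209429 0.0006554569664666924
20.0 z,x,y 0.08477941966913802 0.0010645976293355936 0.0006554569664666924
24.0 z,x,y 0.08464716384040154 -0.004851909039175389 0.0006554569664666924
28.0 z,x,y 0.08410251553813777 -0.010744777694559697 0.0006554569664666924
22.4 z,x,y 0.08474941448527508 -0.0024940152267499834 0.0006554569664666924
win [ 0.6218 -0.2569  0.1553] g [ 0.6373 -0.2598  0.2162] [ 0.5117  0.1433 -3.0489] 0.04813115439800793
```

View pics/c7.png

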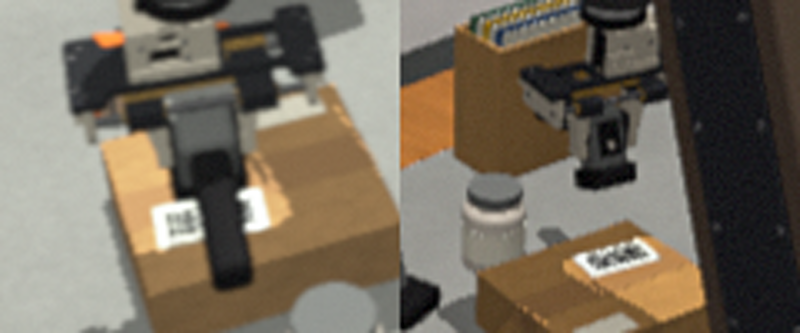

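The last view shows the scanner held over the barcode, its handle running back over the label in the scene view and the hood hanging above it in the side view. The fitted aim is within about 3 mm, and a tilt anywhere from 12 to 28 degrees stays within 13 mm (18 mm is allowed). I am handing the job in.

```bash
python3 -c "
from plant import ctrl
print(ctrl.close_job())"
```

```text
the job is handed in; nothing more can be done
None
```

I handed the job in with the scanner held steady about 8.5 cm above the barcode's middle, its beam roughly 22° off straight down and its window lined up with the bars; the hand-in call gave no verdict.

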